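# Free a seized pan-guide knob, snug the pan to the fence and clamp the guide

## Task

The clamp knob of the sliding pan guide has seized with set syrup: break it loose with a short firm twist anticlockwise and back it off about a quarter turn. Then slide the guide gently up until it has pushed the pan square against both rubber stop buttons of the back fence, keep it lightly pressed there without crushing the pan's rim while you turn the knob back clockwise until the guide is firmly clamped, and let go, so that the pan stays nipped. Leave the bowl, scraper, jar and spatula where they are.

Things in the scene. Friction and masses are not known exactly. Their poses are not given: they have to be found in the camera images.
- bed: the portioning station, fixed on the table: white plastic slab 340 mm (its x) by 460 mm (its y), 30 mm thick, carrying the back fence near its -y edge; an open aluminium channel 32 mm wide with a loose brass strip in it runs along y on its +y half. Origin: centre of its underside, on the table top. Its +y points from the fence towards the guide; turned up to 15 degrees either way
- fence: the back fence: stainless bar 280 mm long (bed's x), 12 mm thick, 38 mm high, fixed on the bed along its -y side. Two black rubber stop buttons, 18 mm across, 160 mm apart, on screws, stand proud of its face at the height of the pan's rim, both alike, anywhere from 4 to 24 mm: not measured, to be felt. They give 1 mm per 8 N. Origin: middle of its face, at the bed's top; face looks along +y
- guide_face (a point): middle of the guide's face (the side of its plate that looks towards the fence), 19.5 mm above the bed's top. Starts 226 to 265 mm from the fence's face along the bed's y; ends 164 to 186 mm from it with the pan nipped, depending on the stop buttons
- guide: the sliding pan guide: upright stainless plate 240 mm long (bed's x), 8 mm thick, top 38.5 mm above the bed, on an aluminium carriage block 66 by 70 mm, 33 mm high, riding over the channel behind it (away from the fence). Slides only along the bed's y: with the knob backed off under 1 to 2 N, clamped it hardly moves. Origin: on the plate's face, mid length, at the bed's top
- knob (a joint): clamp knob angle, rad, growing anticlockwise from above (loosening); 0: its bar lies along the bed's y, pi/2: along x; range 0 to 3. Starts seized at 0.05-0.12: 0.35-0.7 N m breaks it loose, falling off as it turns; past 0.5 it and the guide are free (0.05 N m). Turned back it bites from 0.5, about 0.3 N m at 0.30, 0.5 N m at 0.12. Firmly clamped: below 0.30
- knob_grip (a point): on the knob's upright axis, 97 mm above the table, in its T-bar: black, 60 mm long, 14 mm thick, 34 mm high (78 to 112 mm above the table), on a round hub 38 mm across, top at 78 mm. The axis is 55 mm behind the guide's face and moves with the guide, so the guide can be slid by the knob. Pinch the bar across its 14 mm from above
- pan: loose stainless bakery pan, rim 265 mm (its x) by 162 mm (its y), 25 mm high, with a firm yellow slab, about 0.8 kg, on the bed between fence and guide, up to 0.06 rad askew, 10 to 45 mm short of the stop buttons. Origin: centre of its underside. Takes 3 to 8 N to push along; its thin rim must not be nipped with over 20 N. Must end touching the buttons, square to the fence
- bowl: stainless mixing bowl, 170 mm across, 75 mm high, standing on the table; leave alone. Origin: centre of its underside
- scraper: bench scraper, steel blade 150 by 85 mm with a wooden grip, lying on the table; leave alone. Origin: under the outer edge of its blade
- sugar_jar: clear jar with a steel cap, 72 mm across, 120 mm high; leave alone. Origin: centre of its underside
- spatula: spatula with a black handle, lying on the table; leave alone. Origin: under its handle

How it is judged (in metres and radians):
On the way, in this order (a step that is already met when the one before it is completed fails the run):
1. the seized knob is broken loose and backed off to at least 1.1 rad (value of joint knob above 1.1 rad), for 0.1 s.
2. the guide has pushed the pan home: square and nipped between the guide and the fence's stop buttons (contact force between each of guide, fence and pan above 0.5 N and angle between the x axis of pan and the x axis of fence, either way round below 0.02 rad), for 0.1 s.
At the end, for the whole second after the job is handed in: The pan lies flat on the bed, square to the fence (within 0.02 rad), not shifted more than 50 mm along it, and stays nipped between the guide and the stop buttons (both pressing on it with at least 0.5 N); the knob is tightened again to below 0.30 rad; all at rest and let go (all of step 2 and value of joint knob below 0.3 rad and x of pan in the frame of fence between -0.05 and 0.05 m and angle between pan's own z axis and vertical below 0.02 rad and linear speed of pan below 0.01 m/s and angular speed of pan below 0.1 rad/s); the robot touches nothing.
It fails at once if the guide, or the gripper, nips or shoves the pan with more than 20 N (contact force between any of guide, the fingers and pan above 20 N).
It fails at once if the bowl, scraper, jar or spatula is moved more than 20 mm (distance of any of bowl, scraper, sugar_jar, spatula from where it was at the start of the episode above 0.02 m).
It also fails if it takes over 58 s, if anything falls off the work surface, if the arm or the gripper's body presses on something with over 40 N, if the wrist force passes 120 N, or if a joint passes its speed limit or range.

## Robot

A 6-joint arm with a two-finger parallel gripper is mounted at the origin on the work surface. World frame = base frame: x ahead of the robot, y to its left, z up, the work surface at z = 0. Lengths are in mm, angles in rad, forces in N, time in s.
With the tool pointing down it reaches from about 425 to 950 mm from the base axis. Payload 3.5 kg.
Tool frame: the origin (TCP) lies on the centre line of the jaws, within the pads' length; the fingertips stand 19 mm ahead of it and the grasp point (between the pads) is the TCP; z points along the fingers, y is the line along which they close (so a half turn about z gives the same grasp; the last joint's range is limited). The gripper opens to 85 mm and grips with 20 to 120 N. Pads are 22 mm wide; open, the fingers measure 114 mm over their backs; the gripper's body (76 mm by 85 mm) begins 54 mm behind the grasp point. The pads swing forward as they close: fully open they stand 13 mm farther back than shut.
Start: joints at [-1.257, 0.286, 1.577, -0, 1.279, -0.15], TCP at [301.981, -603.667, 250.325] pointing down, gripper open.
Joint ranges: [-2.77, 2.77], [-0.9, 2.22], [0.21, 2.48], [-1.53, 4.67], [0.24, 2.81], [-2.84, 2.84]. Speed limits (rad/s): [2.79, 2.79, 3.14, 3.14, 3.14, 3.14].

## Interface

Orientations are given as a unit quaternion [x, y, z, w].
In Python, from bench import ctrl gives the robot as it stands.
- The arm moves only by the tool move_arm, never from a script. Its arguments are lists of equal length, an entry for each row: "dr": the turn, a rotation vector about the tool's x, y, z in rad, a list of three; "xyz": the shift along the tool's x, y, z in mm, a list of three; "fingers": the closure, from 0 (fully open) to 1 (shut). A call has exactly 10 rows; each row is the pose to reach, as a shift and turn from the pose commanded when the call began, along the tool's axes at that moment; what a row does not reach only later rows make up. A row lasts 1/12 s, in which the tool goes at most 41.7 mm and 7.16 degrees, less where a joint would pass 70% of its speed; a pose out of reach is approached as far as the arm can. A call with a gripper value outside its range is refused whole. The fingers move at their own pace and stop on an object; the grip force is fixed at half the most. Time passes only in rows, so rows that repeat a pose let the fingers close, or fill a call up. It gives the time, the measured TCP pose, the force, the opening and the grip force at its end, in the units of the state.
- ctrl.read_state(): the state, without advancing time (a new reading comes with each control period).
- ctrl.camera(name): name is "side" or "top" or "wrist"; returns a dict with "pixels" (480x640x3 uint8, blue, green, red), "z_map" (480x640 float32, mm along the optical axis (not along the pixel's ray), 0 where there is no reading), "vertical_fov" (degrees; the focal length in pixels is half the picture's height over the tangent of half this angle, whatever the lens; pixels are square), "cx", "cy" (the principal point, pixels), "k1" (the pictures are not rectified: a ray, as slopes to the right and down, at radius r is drawn at 1 + k1 r^2 times it, then the intrinsics apply), "R" (3x3) and "t" (3): a world point X has camera coordinates R X + t. Camera axes: x right, y down, z forward; pixel columns grow to the right and rows downward; lengths in mm; the calibration is good to about 2 mm. A picture is of the moment at which its call begins.
- ctrl.finish_job(): hands the job in; it is judged then, once.
Trained networks look in a picture, given as the dict that the camera call returned (one of the last four; its "shot" number tells which), for a name from the list of things; names that differ only in an ending like _2 or _b are one class to them, and where a whole thing is asked for, a point or a joint stands for the part that bears it (a point fixed in the world has none). Each returns a list of dicts, best first, with "score" (0 to 1); they miss things now and then, are a little off and sometimes report something else, mostly with a low value. They report only what shows in the picture. A call takes as long as a camera call.
- ctrl.find_in(picture, name): "extent" ([centre column, centre row, width, height] in pixels, round what is visible of it).
The state is a dict: "clock": time; "joints": joint angles; "joint_vel": joint speeds; "effort": joint torques, N m; "ee_pos": TCP position; "eef_rot": TCP orientation; "contact_force": force on the tool from outside, world axes, zero at the start; "wrist_torque": the same for the moment, N m; "opening": finger opening in mm; "finger_force": force on a finger pad.
Only numpy, scipy, OpenCV 4.12 (cv2) and the standard library are available. Lean on these libraries where they do the work, as an engineer would, in place of code of your own. Each camera call takes 0.05 s, during which the arm holds its last target. There are 200 camera calls.

## Working session

There is one attempt and no reset: what is moved stays moved. The work goes in short steps, Python scripts to look and compute and a tool call to move; the robot and the scene stay as the last step left them, time stands still between calls to the robot, and variables do not carry over. Pictures are saved under pics/ and viewed, at most 10 in all, crops included, and the job is handed in when it is done.

Besides the shell and the picture viewer there is one more tool, called after ">>>" as name(argument=value, ...), one argument or row to a line, values as JSON. move_arm: Moves the arm, as the interface text tells. Its arguments: {"type":"object","properties":{"dr":{"type":"array","items":{"type":"array","items":{"type":"number"}}},"xyz":{"type":"array","items":{"type":"array","items":{"type":"number"}}},"fingers":{"type":"array","items":{"type":"number"}}},"required":["dr","xyz","fingers"]}

```bash
mkdir -p pics; cat > h.py <<'E'
import numpy as np, cv2
from bench import ctrl
from scipy.spatial.transform import Rotation as Ro
def K(c):
    f=c["pixels"].shape[0]/2/np.tan(np.radians(c["vertical_fov"])/2)
    return np.array([[f,0,c["cx"]],[0,f,c["cy"]],[0,0,1]]),np.array([c["k1"],0,0,0.])
def ray(c,uv):
    k,d=K(c)
    p=cv2.undistortPoints(np.array(uv,float).reshape(-1,1,2),k,d,None,None).reshape(-1,2)
    return np.c_[p,np.ones(len(p))]
def onplane(c,uv,z):
    R=np.array(c["R"]);t=np.array(c["t"]);o=-R.T@t;d=ray(c,uv)@R
    return o+d*((z-o[2])/d[:,2])[:,None]
def cloud(c):
    h,w=c["z_map"].shape;v,u=np.mgrid[:h,:w]
    p=ray(c,np.stack([u,v],-1).reshape(-1,2))*c["z_map"].reshape(-1,1)
    return ((p-np.array(c["t"]))@np.array(c["R"])).reshape(h,w,3)
E
python3 - <<'E'
from h import *
s=ctrl.read_state();print(s)
for n in("top","side"):
    c=ctrl.camera(n);cv2.imwrite(f"pics/{n}0.png",c["pixels"])
    P=cloud(c)
    print(n,np.round(-np.array(c["R"]).T@np.array(c["t"])),c["k1"])
    for o in["bed","fence","guide","knob","pan","bowl","scraper","sugar_jar","spatula"]:
        for q in ctrl.find_in(c,o)[:1]:
            e=q["extent"];print(o,round(q["score"],2),np.round(e),np.round(P[int(e[1]),int(e[0])]))
E
```

```text
{'clock': 0.0, 'joints': array([-1.25704639e+00,  2.87195639e-01,  1.57814273e+00, -2.26996851e-05,
        1.27856247e+00, -1.49988547e-01]), 'joint_vel': array([-0.00194684,  0.00040395,  0.00151895, -0.00083759, -0.00022997,
        0.00044066]), 'effort': array([-3.69330692e-04, -4.05986738e+01, -2.92624390e+01, -2.32682041e-04,
        5.69376047e-03, -1.14313917e-05]), 'ee_pos': array([ 301.76854291, -603.12832298,  248.94567006]), 'eef_rot': array([ 9.73237147e-01,  2.29800184e-01, -1.05221115e-04, -1.14934114e-03]), 'contact_force': array([-0.06773896,  0.2073053 , -0.67747154]), 'wrist_torque': array([ 0.01738584,  0.00129936, -0.00168007]), 'finger_force': 0.0, 'opening': 85.15048716942172}
top [ 446.  -37. 1214.] -0.018433350510218573
bed 0.62 [318. 208. 202. 167.] [575.  -7.  47.]
fence 0.59 [394. 221.  48. 112.] [ 538. -200.   35.]
guide 0.58 [275. 198.  48. 100.] [600.  99.  62.]
knob 0.84 [262. 191.  25.  18.] [608. 122. 116.]
pan 0.65 [339. 215.  86. 114.] [556. -62.  49.]
bowl 0.65 [504. 211.  68.  68.] [ 562. -496.    0.]
scraper 0.55 [512. 295.  56.  63.] [ 346. -507.    8.]
sugar_jar 0.84 [150. 185.  42.  31.] [628. 387. 124.]
spatula 0.84 [157. 274.  30. 105.] [413. 416.   1.]
side [ 203.  840. 1160.] 0.03256671758734236
bed 0.96 [280. 261. 185. 151.] [572.  38.  32.]
fence 0.64 [317. 206.  88.  43.] [ 531. -181.   53.]
guide 0.6 [268. 269.  74.  51.] [594.  82.  39.]
knob 0.67 [396. 166.  46.  36.] [ 346. -502.    4.]
pan 0.58 [296. 235. 108.  68.] [554. -50.  52.]
bowl 0.91 [341. 149.  47.  36.] [ 551. -519.   15.]
scraper 0.57 [397. 166.  44.  36.] [ 345. -499.    2.]
sugar_jar 0.62 [200. 369.  35.  46.] [608. 442. 109.]
spatula 0.78 [288. 403. 109.  68.] [410. 412.  -1.]
```

```bash
python3 - <<'E'
import cv2
a=cv2.imread("pics/top0.png")[100:330,190:450]
cv2.imwrite("pics/top0c.png",cv2.resize(a,(780,690),interpolation=cv2.INTER_CUBIC)[:600])
E
```

```text
(no output)
```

View pics/top0c.png

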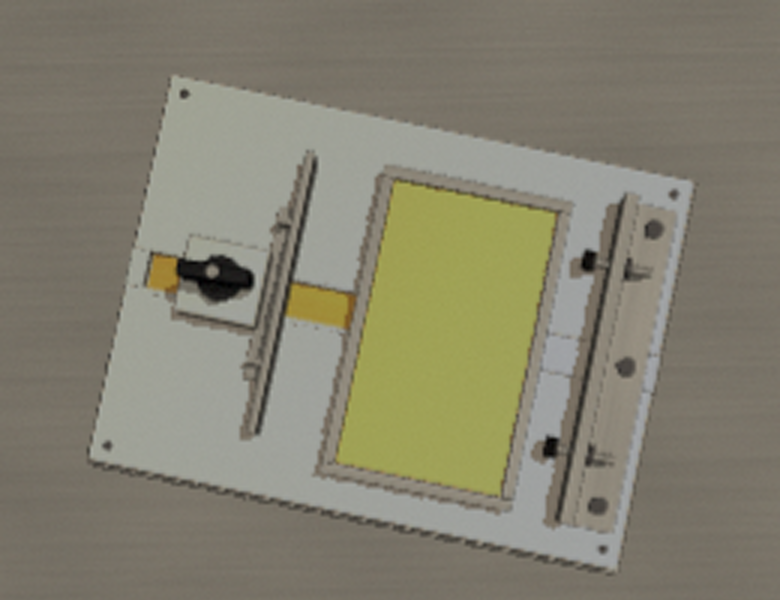

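The crop (3x, offset 190,100) shows the bed turned about -12°. The knob bar is at full-image pixel (262,191), nearly along the bed's y, and the pan lies between the guide and the two black buttons at about (386,187) and (373,249).

```bash
python3 - <<'E'
from h import *
c=ctrl.camera("top");P=cloud(c)
uv=np.array([[173,77],[693,183],[615,572],[90,460]])/3+[190,100]
B=onplane(c,uv,30);print(np.round(B,1))
x=(B[0]-B[3])+(B[1]-B[2]); y=(B[0]-B[1])+(B[3]-B[2])
print("centre",B.mean(0),"yaw",np.arctan2(-x[1]*0+y[1],y[0])-np.pi/2,np.arctan2(x[1],x[0]),[np.linalg.norm(B[i]-B[(i+1)%4]) for i in range(4)])
img=c["pixels"].astype(int)
m=np.zeros(img.shape[:2],bool);m[175:215,240:285]=1
k=m&(img.max(2)<70)
q=np.argwhere(k)[:,::-1];W=onplane(c,q,112)
# bar by depth
z=P[...,2];b=m&(z>100)&(z<125)
Q=P[b];print(b.sum(),Q.mean(0),Q.min(0),Q.max(0))
r=cv2.minAreaRect(np.argwhere(b)[:,::-1].astype(np.float32));print(r)
bx=onplane(c,cv2.boxPoints(r),112);print(np.round(bx,1))
cen=bx.mean(0);print("knob",cen)
E
```

```text
[[ 791.7  169.9   30. ]
 [ 691.7 -276.    30. ]
 [ 360.9 -201.7   30. ]
 [ 462.2  242.8   30. ]]
centre [576.62027568 -16.24295104  30.        ] yaw -0.22234746326541366 -0.21937392145739057 [np.float64(456.94236165566036), np.float64(339.0762499061925), np.float64(455.95680474372995), np.float64(337.4681554667508)]
157 [609.49155587 124.59500694 111.48274006] [599.5212403   95.73113959 100.76992352] [621.34839645 153.64189693 117.68138693]
((260.9729919433594, 190.66217041015625), (24.824247360229492, 6.247161388397217), 9.462322235107422)
[[607.5 155.2 112. ]
 [622.3 152.6 112. ]
 [611.5  94.  112. ]
 [596.7  96.6 112. ]]
knob [609.47432122 124.59023039 112.        ]
```

>>> move_arm(
  dr=[
    [0,0,-0.05],
    [0,0,-0.1],
    [0,0,-0.15],
    [0,0,-0.2],
    [0,0,-0.25],
    [0,0,-0.3],
    [0,0,-0.35],
    [0,0,-0.4],
    [0,0,-0.45],
    [0,0,-0.48],
  ],
  xyz=[
    [20,-17,0],
    [50,-43,0],
    [80,-68,0],
    [111,-95,0],
    [142,-121,0],
    [173,-148,0],
    [204,-174,0],
    [235,-201,0],
    [266,-227,0],
    [297,-254,0],
  ],
  fingers=[0,0,0,0,0,0,0,0,0,0],
)

```text
clock: 1.88
ee_pos: [454.4, -241.8, 250.7]
eef_rot: [0.89, 0.455, 0.0, 0.0]
contact_force: [1.0, -0.2, 0.2]
opening: 85.0
finger_force: 0.0
```

>>> move_arm(
  dr=[
    [0,0,-0.05],
    [0,0,-0.1],
    [0,0,-0.15],
    [0,0,-0.2],
    [0,0,-0.25],
    [0,0,-0.3],
    [0,0,-0.35],
    [0,0,-0.4],
    [0,0,-0.45],
    [0,0,-0.477],
  ],
  xyz=[
    [39,-9,6],
    [78,-18,12],
    [117,-27,18],
    [156,-36,24],
    [195,-45,30],
    [234,-54,36],
    [273,-63,42],
    [312,-72,48],
    [351,-81,54],
    [389.5,-90,60],
  ],
  fingers=[0,0,0,0,0,0,0,0,0,0],
)

```text
clock: 2.72
ee_pos: [610.2, 126.7, 190.3]
eef_rot: [0.757, 0.653, 0.0, 0.0]
contact_force: [1.8, -0.1, 1.2]
opening: 85.0
finger_force: 0.0
```

```bash
python3 - <<'E'
from h import *
s=ctrl.read_state();print(s["clock"],s["ee_pos"],Ro.from_quat(s["eef_rot"]).as_matrix()[:,1],s["joints"])
c=ctrl.camera("wrist");cv2.imwrite("pics/w1.png",c["pixels"]);P=cloud(c)
print(ctrl.find_in(c,"knob"))
z=P[...,2];b=(z>106)&(z<118)&(np.hypot(P[...,0]-609,P[...,1]-125)<45)
print(b.sum(),P[b].mean(0))
r=cv2.minAreaRect(P[b][:,:2].astype(np.float32));print(r,cv2.boxPoints(r))
uv=cv2.minAreaRect(np.argwhere(b)[:,::-1].astype(np.float32));print(uv)
E
```

```text
2.7167 [610.15632262 126.70059867 190.26134592] [ 9.89134550e-01 -1.47011872e-01  5.92758901e-04] [ 4.21436689e-02  2.27716296e-01  1.76123372e+00 -8.79997779e-05
  1.15205449e+00  1.89726081e-01]
[{'extent': [320.6, 246.8, 47.2, 87.7], 'score': 0.95}]
1807 [608.89092616 128.15353321 111.7565409 ]
((608.5514526367188, 126.32319641113281), (59.70806121826172, 14.033864974975586), 80.38648223876953) [[596.6474   98.06026]
 [610.4842   95.71658]
 [620.4555  154.58614]
 [606.6187  156.92981]]
((318.7673034667969, 251.00621032714844), (21.343067169189453, 86.27899932861328), 1.3322198390960693)
```

View pics/w1.png

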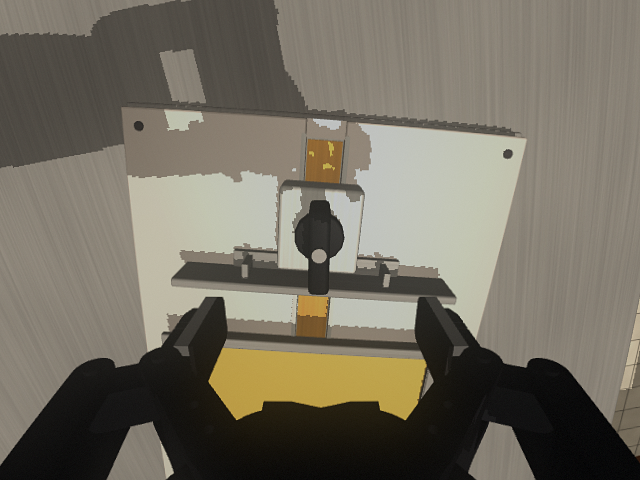

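The wrist view shows the knob bar at (319,251), nearly upright in the picture, with the jaws straddling it. Descending and lining up.

>>> move_arm(
  dr=[
    [0,0,0.02],
    [0,0,0.02],
    [0,0,0.02],
    [0,0,0.02],
    [0,0,0.02],
    [0,0,0.02],
    [0,0,0.02],
    [0,0,0.02],
    [0,0,0.02],
    [0,0,0.02],
  ],
  xyz=[
    [0,0,10],
    [0,0,25],
    [0,0,40],
    [1,0,55],
    [1,0,70],
    [1,0,80],
    [1,0,86],
    [1,0,90],
    [1,0,90],
    [1,0,90],
  ],
  fingers=[0,0,0,0,0,0,0.3,0.4,0.5,0.5],
)

```text
clock: 3.65
ee_pos: [610.2, 125.3, 100.9]
eef_rot: [0.765, 0.644, 0.0, 0.0]
contact_force: [-0.4, -0.1, 0.1]
opening: 42.8
finger_force: 0.0
```

>>> move_arm(
  dr=[
    [0,0,0],
    [0,0,0],
    [0,0,0],
    [0,0,0],
    [0,0,0],
    [0,0,0],
    [0,0,0],
    [0,0,0],
    [0,0,0],
    [0,0,0],
  ],
  xyz=[
    [0,-1,0],
    [0,-1,0],
    [0,-1,0],
    [0,-1,0],
    [0,-1,0],
    [0,-1,0],
    [0,-1,0],
    [0,-1,0],
    [0,-1,0],
    [0,-1,0],
  ],
  fingers=[0.7,0.8,0.9,1,1,1,1,1,1,1],
)

```text
clock: 4.48
ee_pos: [608.9, 125.9, 101.5]
eef_rot: [0.764, 0.645, 0.0, 0.0]
contact_force: [-3.0, -0.2, 5.6]
opening: 13.2
finger_force: 60.9
```

```bash
python3 - <<'E'
from h import *
s=ctrl.read_state();print(s["clock"],s["ee_pos"],Ro.from_quat(s["eef_rot"]).as_matrix()[:,1],s["contact_force"],s["wrist_torque"],s["opening"],s["finger_force"])
E
```

```text
4.4833 [608.94927129 125.89231073 101.46438862] [ 9.85653693e-01 -1.68780150e-01  2.42106726e-04] [-2.97529549 -0.21971395  5.64337451] [0.03770705 0.53675091 0.06569962] 13.162251724167355 60.882384181022644
```

>>> move_arm(
  dr=[
    [0,0,-0.06],
    [0,0,-0.12],
    [0,0,-0.18],
    [0,0,-0.24],
    [0,0,-0.3],
    [0,0,-0.36],
    [0,0,-0.42],
    [0,0,-0.48],
    [0,0,-0.54],
    [0,0,-0.6],
  ],
  xyz=[
    [0,0,0],
    [0,0,0],
    [0,0,0],
    [0,0,0],
    [0,0,0],
    [0,0,0],
    [0,0,0],
    [0,0,0],
    [0,0,0],
    [0,0,0],
  ],
  fingers=[1,1,1,1,1,1,1,1,1,1],
)

```text
clock: 5.32
ee_pos: [609.0, 126.0, 101.7]
eef_rot: [0.539, 0.842, 0.0, 0.0]
contact_force: [-2.4, 0.5, 6.5]
opening: 12.9
finger_force: 61.1
```

```bash
cat > st.py <<'E'
from h import *
s=ctrl.read_state();R=Ro.from_quat(s["eef_rot"]).as_matrix()
print(s["clock"],np.round(s["ee_pos"],1),"yaw",np.arctan2(R[1,1],R[0,1]).round(3),"F",np.round(s["contact_force"],1),"T",np.round(s["wrist_torque"],2),round(s["opening"],1),round(s["finger_force"],1))
E
python3 st.py
```

```text
5.3167 [609.  126.  101.7] yaw 0.432 F [-2.4  0.5  6.5] T [ 0.05  0.56 -0.04] 12.9 61.1
```

>>> move_arm(
  dr=[
    [0,0,-0.08],
    [0,0,-0.16],
    [0,0,-0.24],
    [0,0,-0.32],
    [0,0,-0.4],
    [0,0,-0.48],
    [0,0,-0.56],
    [0,0,-0.64],
    [0,0,-0.7],
    [0,0,-0.7],
  ],
  xyz=[
    [0,0,0],
    [0,0,0],
    [0,0,0],
    [0,0,0],
    [0,0,0],
    [0,0,0],
    [0,0,0],
    [0,0,0],
    [0,0,0],
    [0,0,0],
  ],
  fingers=[1,1,1,1,1,1,1,1,1,1],
)

```text
clock: 6.15
ee_pos: [609.1, 126.0, 102.5]
eef_rot: [0.218, 0.976, 0.0, 0.0]
contact_force: [-4.0, -0.1, 10.4]
opening: 13.0
finger_force: 61.6
```

```bash
python3 st.py; python3 - <<'E'
from h import *
c=ctrl.camera("top");cv2.imwrite("pics/top2.png",c["pixels"])
a=c["pixels"][120:300,210:430];cv2.imwrite("pics/top2c.png",cv2.resize(a,(726,594),interpolation=cv2.INTER_CUBIC))
c=ctrl.camera("side");cv2.imwrite("pics/side2.png",c["pixels"])
w=ctrl.camera("wrist")["pixels"];b=c["pixels"][180:330,180:380]
cv2.imwrite("pics/mix2.png",np.hstack([cv2.resize(b,(400,300),interpolation=cv2.INTER_CUBIC),cv2.resize(w,(400,300))]))
E
```

```text
6.15 [609.1 126.  102.5] yaw 1.132 F [-4.  -0.1 10.4] T [ 0.03  0.8  -0.01] 13.0 61.6
```

View pics/mix2.png

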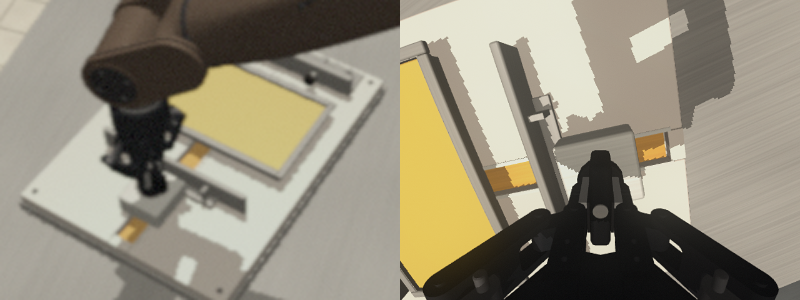

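The right half (wrist) shows the bar at (600,215), gripped and turned across the channel by about 1.3 rad. The knob is loose. Next I need the gap geometry for the slide.

```bash
python3 - <<'E'
from h import *
c=ctrl.camera("top")
f=lambda p,z:onplane(c,np.array(p)/3+[190,100],z)[:,:2]
ps=-0.22;u=np.array([-np.sin(ps),np.cos(ps)]);e=np.array([np.cos(ps),np.sin(ps)])
def sh(n,p,z):
    W=f(p,z);d=W[0]-W[1];print(n,np.round(W@u,1),np.round(W@e,1),"ang",round(np.arctan2(d[1],d[0])-0,3))
sh("fence front top",[[622,197],[555,520]],68)
sh("pan back rim",[[385,170],[320,473]],55)
sh("pan front rim",[[573,205],[508,510]],55)
sh("guide face top",[[316,153],[260,434]],68.5)
sh("buttons tip",[[582,260],[544,446]],50)
E
```

```text
fence front top [-57.2 -55.8] [702.5 429.3] ang -0.225
pan back rim [140.8 141.8] [687.6 427.6] ang -0.224
pan front rim [-19.7 -17.4] [690.4 429.3] ang -0.229
guide face top [199.1 195.9] [687.2 449.1] ang -0.207
buttons tip [-36.6 -36.4] [647.3 487.6] ang -0.221
```

>>> move_arm(
  dr=[
    [0,0,0],
    [0,0,0],
    [0,0,0],
    [0,0,0],
    [0,0,0],
    [0,0,0],
    [0,0,0],
    [0,0,0],
    [0,0,0],
    [0,0,0],
  ],
  xyz=[
    [-0.2,-1,-1],
    [-0.7,-3,-1.5],
    [-1.3,-5.9,-1.5],
    [-2,-8.8,-1.5],
    [-2.6,-11.7,-1.5],
    [-3.3,-14.6,-1.5],
    [-3.9,-17.6,-1.5],
    [-4.6,-20.5,-1.5],
    [-5.2,-23.4,-1.5],
    [-5.6,-25.4,-1.5],
  ],
  fingers=[1,1,1,1,1,1,1,1,1,1],
)

```text
clock: 7.18
ee_pos: [603.2, 100.0, 102.5]
eef_rot: [0.219, 0.976, 0.0, 0.0]
contact_force: [-1.5, 2.0, 5.7]
opening: 13.3
finger_force: 61.0
```

```bash
python3 st.py
```

```text
7.1833 [603.2 100.  102.5] yaw 1.13 F [-1.5  2.   5.7] T [ 0.37  0.36 -0.02] 13.3 61.0
```

>>> move_arm(
  dr=[
    [0,0,0],
    [0,0,0],
    [0,0,0],
    [0,0,0],
    [0,0,0],
    [0,0,0],
    [0,0,0],
    [0,0,0],
    [0,0,0],
    [0,0,0],
  ],
  xyz=[
    [-0.5,-2.5,0],
    [-1.1,-5,0],
    [-1.6,-7.5,0],
    [-2.2,-10,0],
    [-2.7,-12.2,0],
    [-3.2,-14.4,0],
    [-3.6,-16.4,0],
    [-4,-18,0],
    [-4.4,-19.6,0],
    [-4.7,-21,0],
  ],
  fingers=[1,1,1,1,1,1,1,1,1,1],
)

```text
clock: 8.02
ee_pos: [598.6, 79.1, 102.5]
eef_rot: [0.219, 0.976, 0.0, 0.0]
contact_force: [-2.2, 2.1, 5.9]
opening: 13.0
finger_force: 61.1
```

>>> move_arm(
  dr=[
    [0,0,0],
    [0,0,0],
    [0,0,0],
    [0,0,0],
    [0,0,0],
    [0,0,0],
    [0,0,0],
    [0,0,0],
    [0,0,0],
    [0,0,0],
  ],
  xyz=[
    [-0.2,-1,0],
    [-0.4,-2,0],
    [-0.7,-3,0],
    [-0.9,-4,0],
    [-1.1,-5,0],
    [-1.3,-6,0],
    [-1.6,-7,0],
    [-1.8,-8,0],
    [-2,-9,0],
    [-2.2,-10,0],
  ],
  fingers=[1,1,1,1,1,1,1,1,1,1],
)

```text
clock: 8.85
ee_pos: [596.5, 69.8, 102.5]
eef_rot: [0.219, 0.976, 0.001, 0.0]
contact_force: [-0.7, 6.3, 4.5]
opening: 13.3
finger_force: 61.0
```

```bash
python3 st.py
```

```text
8.85 [596.5  69.8 102.5] yaw 1.129 F [-0.7  6.3  4.5] T [0.74 0.2  0.  ] 13.3 61.0
```

>>> move_arm(
  dr=[
    [0,0,0],
    [0,0,0],
    [0,0,0],
    [0,0,0],
    [0,0,0],
    [0,0,0],
    [0,0,0],
    [0,0,0],
    [0,0,0],
    [0,0,0],
  ],
  xyz=[
    [-0.2,-1,0],
    [-0.4,-2,0],
    [-0.7,-3,0],
    [-0.9,-4,0],
    [-1.1,-5,0],
    [-1.3,-6,0],
    [-1.6,-7,0],
    [-1.8,-8,0],
    [-2,-9,0],
    [-2.2,-10,0],
  ],
  fingers=[1,1,1,1,1,1,1,1,1,1],
)

```text
clock: 9.68
ee_pos: [594.4, 60.7, 102.5]
eef_rot: [0.219, 0.976, 0.002, 0.001]
contact_force: [-0.1, 5.5, 4.5]
opening: 12.9
finger_force: 60.9
```

```bash
python3 st.py
```

```text
9.6833 [594.4  60.7 102.5] yaw 1.129 F [-0.1  5.5  4.5] T [ 0.86  0.2  -0.01] 12.9 60.9
```

>>> move_arm(
  dr=[
    [0,0,0],
    [0,0,0],
    [0,0,0],
    [0,0,0],
    [0,0,0],
    [0,0,0],
    [0,0,0],
    [0,0,0],
    [0,0,0],
    [0,0,0],
  ],
  xyz=[
    [-0.1,-0.6,0],
    [-0.3,-1.2,0],
    [-0.4,-1.8,0],
    [-0.5,-2.4,0],
    [-0.7,-3,0],
    [-0.8,-3.6,0],
    [-0.9,-4.2,0],
    [-1.1,-4.8,0],
    [-1.2,-5.4,0],
    [-1.3,-6,0],
  ],
  fingers=[1,1,1,1,1,1,1,1,1,1],
)

```text
clock: 10.52
ee_pos: [593.0, 54.7, 102.5]
eef_rot: [0.219, 0.976, 0.002, 0.001]
contact_force: [0.1, 6.1, 4.5]
opening: 13.0
finger_force: 60.9
```

```bash
python3 st.py
```

```text
10.5167 [593.   54.7 102.5] yaw 1.129 F [0.1 6.1 4.5] T [ 0.92  0.12 -0.07] 13.0 60.9
```

>>> move_arm(
  dr=[
    [0,0,0],
    [0,0,0],
    [0,0,0],
    [0,0,0],
    [0,0,0],
    [0,0,0],
    [0,0,0],
    [0,0,0],
    [0,0,0],
    [0,0,0],
  ],
  xyz=[
    [-0.1,-0.3,0],
    [-0.1,-0.6,0],
    [-0.2,-0.9,0],
    [-0.3,-1.2,0],
    [-0.3,-1.5,0],
    [-0.4,-1.8,0],
    [-0.5,-2.1,0],
    [-0.5,-2.4,0],
    [-0.6,-2.7,0],
    [-0.7,-3,0],
  ],
  fingers=[1,1,1,1,1,1,1,1,1,1],
)

```text
clock: 11.35
ee_pos: [592.5, 52.3, 102.5]
eef_rot: [0.219, 0.976, 0.002, 0.001]
contact_force: [0.1, 9.3, 4.7]
opening: 13.4
finger_force: 60.8
```

```bash
python3 st.py
```

```text
11.35 [592.5  52.3 102.5] yaw 1.129 F [0.1 9.3 4.7] T [ 1.22  0.09 -0.04] 13.4 60.8
```

>>> move_arm(
  dr=[
    [0,0,0],
    [0,0,0],
    [0,0,0],
    [0,0,0],
    [0,0,0],
    [0,0,0],
    [0,0,0],
    [0,0,0],
    [0,0,0],
    [0,0,0],
  ],
  xyz=[
    [0,-0.1,0],
    [0,-0.2,0],
    [-0.1,-0.3,0],
    [-0.1,-0.4,0],
    [-0.1,-0.5,0],
    [-0.1,-0.6,0],
    [-0.2,-0.7,0],
    [-0.2,-0.8,0],
    [-0.2,-0.9,0],
    [-0.2,-0.9,0],
  ],
  fingers=[1,1,1,1,1,1,1,1,1,1],
)

```text
clock: 12.18
ee_pos: [592.4, 52.0, 102.5]
eef_rot: [0.219, 0.976, 0.003, 0.001]
contact_force: [0.7, 10.2, 4.7]
opening: 13.1
finger_force: 60.7
```

```bash
python3 st.py; python3 - <<'E'
from h import *
c=ctrl.camera("side")
a=c["pixels"][170:290,230:390];c2=ctrl.camera("top")
b=c2["pixels"][130:310,270:430]
cv2.imwrite("pics/m3.png",np.hstack([cv2.resize(a,(440,330),interpolation=cv2.INTER_CUBIC),cv2.resize(b,(293,330),interpolation=cv2.INTER_CUBIC)]))
E
```

```text
12.1833 [592.4  52.  102.5] yaw 1.129 F [ 0.7 10.2  4.7] T [1.36 0.05 0.01] 13.1 60.7
```

View pics/m3.png

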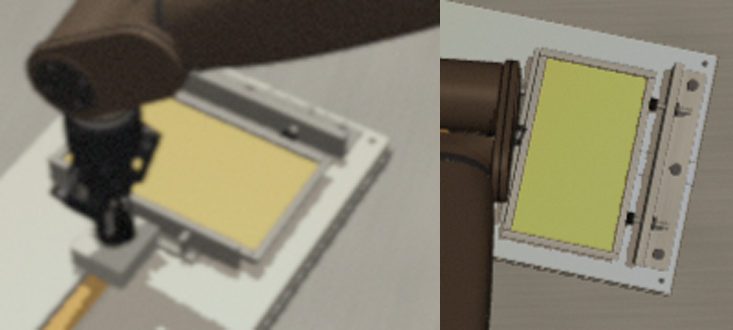

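The side and top views show the pan's front rim touching both buttons (right half, about (653,104) and (630,218)) and looking square. Turning back to just before the bite.

>>> move_arm(
  dr=[
    [0,0,0.08],
    [0,0,0.16],
    [0,0,0.24],
    [0,0,0.32],
    [0,0,0.4],
    [0,0,0.48],
    [0,0,0.56],
    [0,0,0.64],
    [0,0,0.72],
    [0,0,0.78],
  ],
  xyz=[
    [0,0,0],
    [0,0,0],
    [0,0,0],
    [0,0,0],
    [0,0,0],
    [0,0,0],
    [0,0,0],
    [0,0,0],
    [0,0,0],
    [0,0,0],
  ],
  fingers=[1,1,1,1,1,1,1,1,1,1],
)

```text
clock: 13.12
ee_pos: [592.3, 51.8, 101.6]
eef_rot: [0.575, 0.818, 0.003, -0.0]
contact_force: [2.7, 10.1, 1.1]
opening: 13.1
finger_force: 60.3
```

```bash
python3 st.py
```

```text
13.1167 [592.3  51.8 101.6] yaw 0.345 F [ 2.7 10.1  1.1] T [ 1.28 -0.3   0.06] 13.1 60.3
```

>>> move_arm(
  dr=[
    [0,0,0.02],
    [0,0,0.07],
    [0,0,0.12],
    [0,0,0.17],
    [0,0,0.22],
    [0,0,0.27],
    [0,0,0.32],
    [0,0,0.37],
    [0,0,0.42],
    [0,0,0.42],
  ],
  xyz=[
    [-0.4,-0.3,0],
    [-0.4,-0.3,0],
    [-0.4,-0.3,0],
    [-0.4,-0.3,0],
    [-0.4,-0.3,0],
    [-0.4,-0.3,0],
    [-0.4,-0.3,0],
    [-0.4,-0.3,0],
    [-0.4,-0.3,0],
    [-0.4,-0.3,0],
  ],
  fingers=[1,1,1,1,1,1,1,1,1,1],
)

```text
clock: 13.95
ee_pos: [592.2, 51.6, 101.5]
eef_rot: [0.731, 0.682, 0.003, -0.0]
contact_force: [3.2, 10.9, -0.6]
opening: 13.4
finger_force: 60.3
```

```bash
python3 st.py
```

```text
13.95 [592.2  51.6 101.5] yaw -0.07 F [ 3.2 10.9 -0.6] T [ 1.45 -0.39  0.45] 13.4 60.3
```

>>> move_arm(
  dr=[
    [0,0,0],
    [0,0,0],
    [0,0,0],
    [0,0,0],
    [0,0,0],
    [0,0,0],
    [0,0,0],
    [0,0,0],
    [0,0,0],
    [0,0,0],
  ],
  xyz=[
    [0,0,0],
    [0,0,0],
    [0,0,0],
    [0,0,0],
    [0,0,0],
    [0,0,0],
    [0,0,0],
    [0,0,0],
    [0,0,0],
    [0,0,0],
  ],
  fingers=[0.8,0.7,0.6,0.5,0.5,0.5,0.5,0.5,0.5,0.5],
)

```text
clock: 14.78
ee_pos: [591.4, 49.0, 101.9]
eef_rot: [0.731, 0.682, 0.0, 0.0]
contact_force: [0.4, 0.6, 0.0]
opening: 42.6
finger_force: 0.0
```

>>> move_arm(
  dr=[
    [0,0,0],
    [0,0,0],
    [0,0,0],
    [0,0,0],
    [0,0,0],
    [0,0,0],
    [0,0,0],
    [0,0,0],
    [0,0,0],
    [0,0,0],
  ],
  xyz=[
    [0,0,-5],
    [0,0,-15],
    [0,0,-30],
    [0,0,-45],
    [0,0,-60],
    [0,0,-75],
    [0,0,-85],
    [0,0,-90],
    [0,0,-90],
    [0,0,-90],
  ],
  fingers=[0.5,0.5,0.5,0.5,0.3,0.2,0,0,0,0],
)

```text
clock: 15.62
ee_pos: [591.2, 49.1, 191.8]
eef_rot: [0.731, 0.682, 0.0, -0.0]
contact_force: [0.3, -0.0, 0.4]
opening: 85.1
finger_force: 0.0
```

```bash
python3 st.py; python3 - <<'E'
from h import *
c=ctrl.camera("wrist");cv2.imwrite("pics/w4.png",c["pixels"]);P=cloud(c);z=P[...,2]
b=(z>106)&(z<118)&(np.hypot(P[...,0]-592,P[...,1]-52)<45)
r=cv2.minAreaRect(P[b][:,:2].astype(np.float32));B=cv2.boxPoints(r);print(r,B)
print("knob angle ~",np.radians(r[2])-(np.pi/2-.222))
E
```

```text
15.6167 [591.2  49.1 191.8] yaw -0.07 F [ 0.3 -0.   0.4] T [-0.02 -0.02  0.02] 85.1 0.0
((591.8850708007812, 52.23219299316406), (59.77070999145508, 14.002888679504395), 87.27149200439453) [[583.4689    22.714012]
 [597.45593   22.047424]
 [600.3013    81.750374]
 [586.3142    82.41696 ]]
knob angle ~ 0.17437855180969364
```

View pics/w4.png

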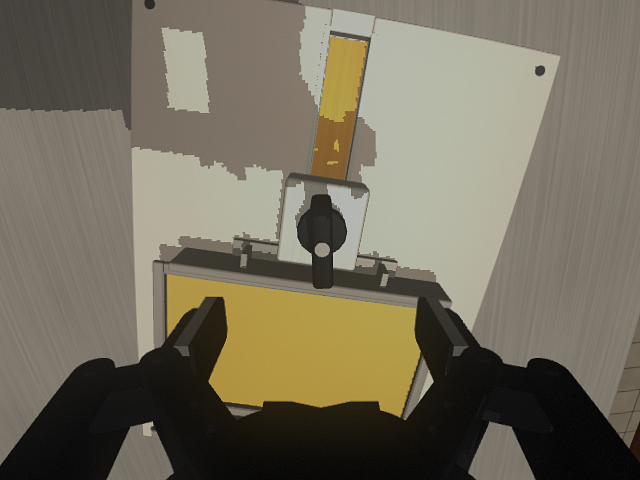

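The wrist view shows the bar at (322,240) at about 0.17 rad, so it is clamped. The guide sits flush against the pan and the jaws are clear. Handing in.

```bash
python3 -c "
from bench import ctrl
print(ctrl.finish_job())"
```

```text
the job is handed in; nothing more can be done
None
```

I handed the job in at about 16 s with the pan pushed against both stop buttons at about 10–11 N, the knob clamped again at roughly 0.17 rad and the gripper clear; no verdict came back, and I could not measure whether the pan stayed nipped after I let go.

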